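# Start a heating cycle on the phone-screen separator

### The arm

A 6-joint arm with a two-finger parallel gripper is mounted at the origin on the work surface. World frame = base frame: x ahead of the robot, y to its left, z up, the work surface at z = 0. Lengths are in m, angles in rad, forces in N, time in s.
With the tool pointing down it reaches from about 0.325 to 1 m from the base axis. Payload 5.1 kg.
Tool frame: the origin (TCP) lies at the very end of the fingers, on their centre line; the grasp point (between the pads) lies 19 mm behind it (manip.pinch_z is the distance from the TCP to the grasp point, in m); z points along the fingers, y is the direction in which the jaws open and shut (so a half turn about z gives the same grasp; the last joint's range is limited). The gripper opens to 85 mm and grips with 20 to 120 N. Pads are 22 mm wide; open, the fingers measure 114 mm over their backs; the gripper's body (76 mm by 85 mm) begins 54 mm behind the grasp point. The pads swing forward as they close: fully open they stand 13 mm farther back than shut.
Start: joints at [1.187, 0.124, 1.65, -0, 1.367, -0.083], TCP at [0.193, 0.621, 0.231] pointing down, gripper open.
Joint ranges: [-2.61, 2.61], [-1.02, 2.33], [0.03, 2.71], [-1.35, 4.49], [0.32, 2.68], [-2.91, 2.91]. Speed limits (rad/s): [2.57, 2.57, 3.14, 3.14, 3.14, 3.14].

### API

Orientations are given as a unit quaternion [x, y, z, w].
In Python, from plant import manip gives the robot as it stands.
- The arm moves only by the tool move_arm, never from a script. Its argument "commands" is a list of rows, each an object of numbers: "tx", "ty", "tz": the shift along the tool's x, y, z in mm; "roll": the turn about the tool's z in degrees; "gripper": the opening, from 0 (shut) to 1 (fully open). A call has 1 to 20 rows; each row shifts and turns the commanded pose from where the row before left it, along the tool's axes as they then stand; what a row does not reach is not made up. A row lasts 1/12 s, in which the tool goes at most 41.7 mm and 7.16 degrees, less where a joint would pass 70% of its speed; a pose out of reach is approached as far as the arm can. A call is refused whole if a number of a shift passes 41.7 or a number of a turn 7.16, either way. A call with a gripper value outside its range is refused whole. The fingers move at their own pace and stop on an object; the grip force is fixed at half the most. Time passes only in rows, so rows that do not move let the fingers close. It gives the time, the measured TCP pose, the force and the opening at its end, in the units of the state.
- manip.state(): the state, without advancing time (a new reading comes with each control period).
- manip.capture(name): name is "scene" or "top" or "wrist"; returns the picture (480x640x3 uint8, red, green, blue); there is no depth.
- manip.camera_model(name): a dict with "intrinsics" (3x3 intrinsics, pixels), "eye" and "orientation" of the camera in the world. Camera axes: x right, y down, z forward; pixel columns grow to the right and rows downward; lengths in m; the calibration is good to about 2 mm. A picture is of the moment at which its call begins: read the wrist's pose just before it. camera_model takes no time and is no camera call; for the wrist camera it gives the pose at the moment of the call.
- manip.finish_job(): hands the job in, once; it reports no verdict.
The state is a dict: "time_s": time; "joint_pos": joint angles; "joint_vel": joint speeds; "tau": joint torques, N m; "tcp_pos": TCP position; "orientation": TCP orientation; "wrist_force": force on the tool from outside, world axes, zero at the start; "moment": the same for the moment, N m; "grip_width": finger opening in m.
Only numpy, scipy, OpenCV 4.12 (cv2) and the standard library are available. Lean on these libraries where they do the work, as an engineer would, in place of code of your own. Each camera call takes 0.05 s, during which the arm holds its last target.

### The job

Start a heating cycle for the phone screen that lies on the separator's hot plate. With the closed fingertips, switch on the fume extractor by pressing down the raised end of the rocker on its top, then switch on the vacuum by pressing down the raised end of the second rocker from the left on the separator's sloping panel, then press the big round start key at the right end of the panel fully in and let it come back out. The mains rocker at the far left of the panel is already on: leave it on, keep off the two small square temperature keys, and do not pick up, push about or knock over anything, the screen and the extractor included.

Things in the scene. Friction and masses are not known exactly. Their poses are not given: they have to be found in the camera images.
- fan_press (a point): Press point of the fume extractor's rocker (front half of its flat top, 130 mm above the bench): on the raised front end of the cap, 5 mm in from the edge, 11 mm in front of the pivot. While off, z is the normal of the mounting face (up), x to the back. Pressed home it has gone down 4.3 mm along z; the front facet then lies level, 6 mm above the mounting face, clear of the bezel.
- fan (a joint): Black rocker, cap 37 x 22 mm, long side front to back, two facets in a shallow V, in a 46 x 31 mm bezel 3 mm high. 0 rad: off, front end raised; 0.34 rad: on, front end pressed in. Stiff, 4 to 5 N at the end; stays where left. The fume extractor's only switch.
- extractor_centre (a point): Centre of the fume extractor: a loose standing grey box, 110 deep, 130 wide, 130 mm high, about 2 kg, round fan grille on its front (-x of this frame). It stands left or right of the separator; a white ultrasonic bath of like size, with a clear lid and no switch, stands on the other side.
- vacuum_press (a point): Press point of the vacuum rocker, second control from the left on the separator's sloping panel: on the raised front (lower) end of the cap, 5 mm in from the edge, 11 mm in front of the pivot. While off, z is the panel's normal, x up the slope, y left along the panel. Pressed home it has gone down 4.3 mm along z; the front facet then lies parallel to the panel, 6 mm above it, clear of the bezel.
- vacuum (a joint): Black rocker, cap 37 x 22 mm, long side front to back, two facets in a shallow V, in a 46 x 31 mm bezel 3 mm high. 0 rad: off, front end raised; 0.34 rad: on, front end pressed in. Stiff, 4 to 5 N at the end; stays where left. The separator's vacuum switch.
- mains (a joint): Black rocker, cap 37 x 22 mm, long side front to back, two facets in a shallow V, in a 46 x 31 mm bezel 3 mm high. 0 rad: off, front end raised; 0.34 rad: on, front end pressed in. Stiff, 4 to 5 N at the end; stays where left. The separator's mains switch, leftmost on the panel, 53 mm left of the vacuum rocker. It is already on (back end raised) and stays on.
- start_top (a point): Centre of the top of the start key: the big round grey key, 24 mm across, at the right end of the separator's panel, 147 mm right of the vacuum rocker, in a dark collar 34 mm across. z is the panel's normal, x up the slope. The top stands 11 mm above the panel, 8 mm above the collar.
- start (a joint): Travel of the start key: 0 m out, 0.005 m fully in. A spring brings it back; 2 N to begin, 5 N fully in.
- set_plus (a joint): Travel (0 to 0.003 m, 2 to 5 N) of the right one of two small square temperature keys, 12 mm square, 5 mm proud, on the panel's lower half below the dark display, 66 mm left of the start key. Not to be pressed.
- set_minus (a joint): Travel (0 to 0.003 m, 2 to 5 N) of the left small square temperature key, 100 mm left of the start key, 47 mm right of the vacuum rocker. Not to be pressed.
- plate_centre (a point): Middle of the top of the separator's bare hot plate (170 x 230 mm, 85 mm above the bench); x to its back, y to its left, z up. The separator is a fixed white box 300 deep, 280 wide. Its bare metal control panel, 85 mm long, slopes up at 0.35 rad along the front; its middle is 155 mm in front of this point, 56 mm above the bench.
- screen_centre (a point): Centre of the loose phone screen, a dark slab 72 x 150 x 8 mm lying on the hot plate. It stays where it lies.
- driver_mid (a point): Middle of a small screwdriver 130 mm long, 13 mm thick, lying on the bench in the gap left of the separator, along it. Bystander.
- jar_centre (a point): Centre of a white flux jar, 39 mm across, 27 mm high, in front of the fume extractor. Bystander.
- blower_centre (a point): Dust blower, a rubber bulb 58 mm across, 95 mm high with its nozzle, right of the separator's rear half; the point is 30 mm up. Bystander.
- alcohol_centre (a point): White bottle 48 mm across, 125 mm high, left of the separator's rear half; the point is 60 mm up. Bystander.
- can_centre (a point): Drink can 53 mm across, 135 mm high, in front of the ultrasonic bath; the point is 67 mm up. Bystander.

How it is judged:
On the way, in this order (a step that is already met when the one before it is completed fails the run):
1. the fume extractor's rocker is pressed over to on (value of joint fan above 0.3 rad), for 0.2 s.
2. then the vacuum rocker is pressed over to on (value of joint each of vacuum, fan above 0.3 rad), for 0.2 s.
3. then the round start key is pressed fully in, with extractor, vacuum and mains on (all of step 2 and value of joint start above 0.0038 m and value of joint mains above 0.3 rad), for 0.1 s.
At the end, for the whole second after the job is handed in: The extractor, vacuum and mains rockers are all on (over 0.30 of 0.34 rad), the start key has come back out (under 1 mm), the small square keys are out, the screen lies within 8 mm of where it lay and the extractor stands upright within 20 mm of where it stood (all of step 2 and value of joint mains above 0.3 rad and value of joint each of start, set_plus, set_minus below 0.001 m and distance of screen_centre from where it was at the start of the episode below 0.008 m and distance of extractor_centre from where it was at the start of the episode below 0.02 m and angle between extractor_centre's own z axis and vertical below 0.05 rad); the robot touches nothing.
It fails at once if the vacuum was switched on before the extractor, or the start key pressed before both were on ((value of joint vacuum above 0.2 rad and value of joint fan below 0.14 rad) or (value of joint start above 0.003 m and value of joint any of vacuum, fan below 0.2 rad)).
It fails at once if the mains rocker was switched off or a temperature key was pressed (value of joint mains below 0.17 rad or value of joint any of set_plus, set_minus above 0.002 m).
It fails at once if the screen was moved or lifted (distance of screen_centre from where it was at the start of the episode above 0.008 m).
It fails at once if the extractor was pushed about, tipped or lifted (distance of extractor_centre from where it was at the start of the episode above 0.02 m or angle between extractor_centre's own z axis and vertical above 0.15 rad).
It fails at once if a bystander was pushed about, picked up or knocked over (distance of any of driver_mid, jar_centre, blower_centre, alcohol_centre, can_centre from where it was at the start of the episode above 0.02 m).
It also fails if it takes over 54 s, if anything falls off the work surface, if the arm or the gripper's body presses on something with over 40 N, if the wrist force passes 120 N, or if a joint passes its speed limit or range.

## Working session

There is one attempt and no reset: what is moved stays moved. The work goes in short steps, Python scripts to look and compute and a tool call to move; the robot and the scene stay as the last step left them, time stands still between calls to the robot, and variables do not carry over. Pictures are saved under pics/ and viewed, and the job is handed in when it is done.

Besides the shell and the picture viewer there is one more tool, called in YAML: its name, and indented under it one key for each argument. move_arm: Moves the arm, as the interface text tells. Its arguments: {"type":"object","properties":{"commands":{"type":"array"}},"required":["commands"]}

```bash
ls; mkdir -p pics; python3 - <<'E'
from plant import manip
import cv2
for n in ("scene","top","wrist"):
    m=manip.camera_model(n); print(n,m)
    cv2.imwrite(f"pics/{n}0.png",manip.capture(n)[:,:,::-1])
print(manip.state())
E
```

```text
pics
scene {'intrinsics': array([[539.59323792,   0.        , 319.4958943 ],
       [  0.        , 539.59323792, 238.97542736],
       [  0.        ,   0.        ,   1.        ]]), 'eye': array([ 1.10915522, -0.61361822,  1.15982513]), 'orientation': array([ 0.88746689,  0.31424348, -0.11436133, -0.31713568])}
top {'intrinsics': array([[512.00035854,   0.        , 317.95645134],
       [  0.        , 512.00035854, 233.26311239],
       [  0.        ,   0.        ,   1.        ]]), 'eye': array([0.52492585, 0.04870967, 1.13654764]), 'orientation': array([-0.69876509,  0.71498212, -0.0147933 ,  0.01758064])}
wrist {'intrinsics': array([[357.96529736,   0.        , 323.99853209],
       [  0.        , 357.96529736, 239.46386245],
       [  0.        ,   0.        ,   1.        ]]), 'eye': array([0.11762101, 0.64377915, 0.37292382]), 'orientation': array([0.79512337, 0.58631103, 0.09106831, 0.12539842])}
{'time_s': 0.15, 'joint_pos': array([ 1.18736597e+00,  1.24360097e-01,  1.65135254e+00, -5.83540462e-06,
        1.36748247e+00, -8.26196289e-02]), 'joint_vel': array([-8.95270612e-05, -1.25789990e-03, -3.68925902e-03, -4.03324092e-04,
       -7.66385606e-04, -1.16801956e-04]), 'tau': array([ 4.75722227e-04, -4.24230945e+01, -3.66011131e+01, -9.49837363e-05,
        4.68342158e-03, -4.44781108e-05]), 'tcp_pos': array([0.19245814, 0.62036655, 0.23033688]), 'orientation': array([ 1.49838298e-01,  9.88710191e-01, -7.80230029e-04, -1.82240536e-04]), 'wrist_force': array([ 0.90020683, -0.24465434,  0.12273617]), 'moment': array([ 0.00424052, -0.04081011, -0.02602795]), 'grip_width': 0.08537407270324705}
```

View pics/scene0.png

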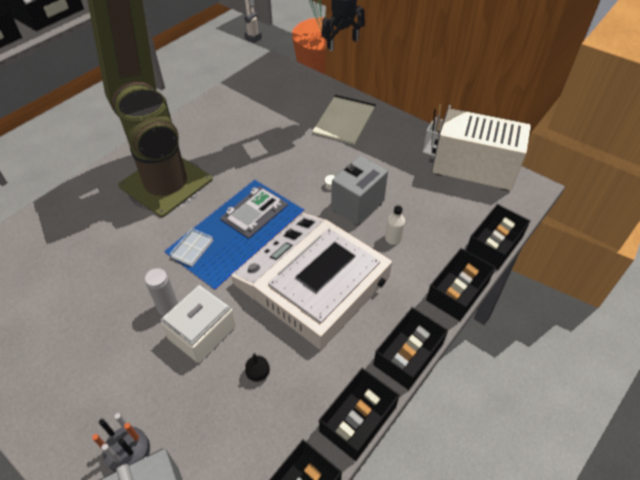

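View pics/top0.png

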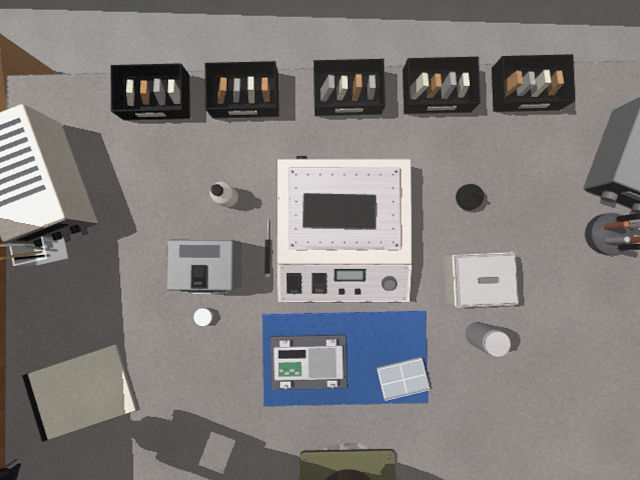

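View pics/wrist0.png

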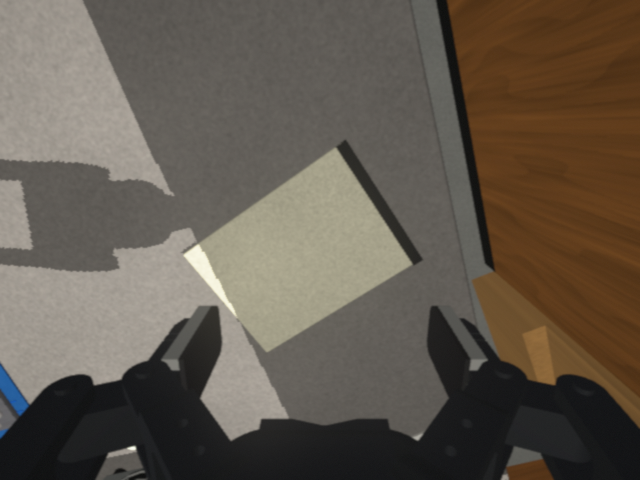

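The top view shows the extractor at about (200,265) with its rocker at (199,275). On the separator, mains is at (294,283), vacuum at (319,283), the square keys at (341,291) and (358,291), and start at (390,284). I'll zoom in on these.

```bash
python3 - <<'E'
import cv2
a=cv2.imread("pics/top0.png")
cv2.imwrite("pics/z1.png",cv2.resize(a[225:325,155:255],None,fx=6,fy=6,interpolation=cv2.INTER_CUBIC))
cv2.imwrite("pics/z2.png",cv2.resize(a[250:310,268:422],None,fx=5,fy=5,interpolation=cv2.INTER_CUBIC))
E
```

```text
(no output)
```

View pics/z1.png

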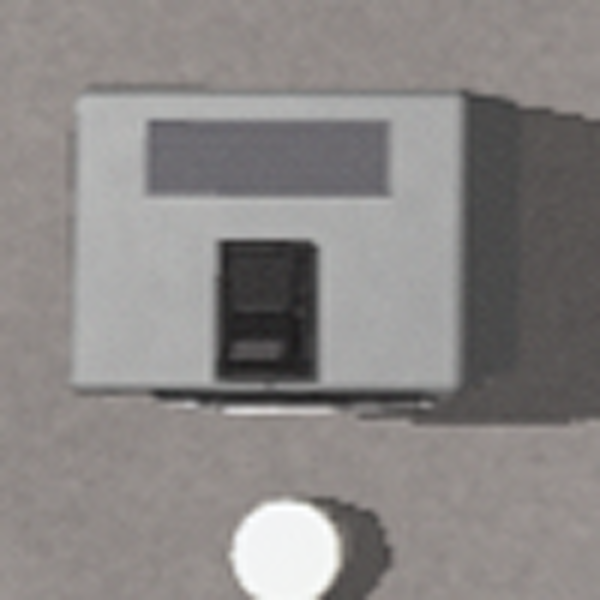

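View pics/z2.png

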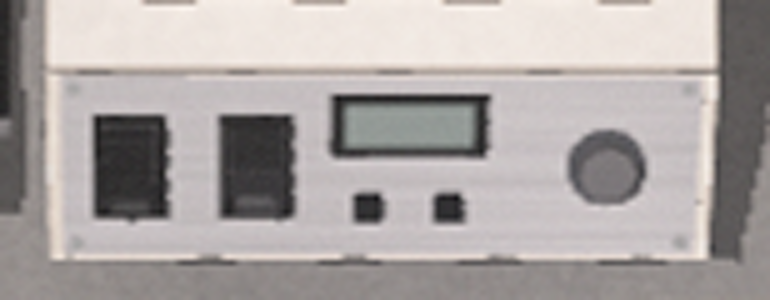

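```bash
cat > h.py <<'E'
import numpy as np
from scipy.spatial.transform import Rotation as R
from plant import manip
def ray(cam,u,v,z,m=None):
    m=m or manip.camera_model(cam)
    d=R.from_quat(m["orientation"]).apply(np.linalg.inv(m["intrinsics"])@[u,v,1])
    return m["eye"]+d*(z-m["eye"][2])/d[2]
def proj(cam,p,m=None):
    m=m or manip.camera_model(cam)
    q=R.from_quat(m["orientation"]).inv().apply(np.asarray(p)-m["eye"]); q=m["intrinsics"]@q
    return q[:2]/q[2]
E
python3 - <<'E'
from h import *
for n,u,v,z in [("fan bezel",199.0,276.3,.1325),("ext TL",168,240.5,.13),("ext TR",232,240.5,.13),("ext BL",167,289.3,.13),("ext BR",231.5,289.5,.13),("mains",294,283,.0575),("vac",319.2,283,.0575),("minus",341.5,291,.053),("plus",357.5,291,.053),("start",389.3,285,.066),("collar",389.1,283.4,.059),("panelTL",278,264.3,.0705),("panelTR",411.3,264.3,.0705),("panelBL",279,302,.0415),("panelBR",410,302,.0415),
 ("jar",204,317,.027),("can",496,344,.135),("bathTL",453,256,.12),("alc",220,190,.1)]:
    print(n,ray("top",u,v,z).round(4))
E
```

```text
fan bezel [0.492  0.2869 0.1325]
ext TL [0.5636 0.3477 0.13  ]
ext TR [0.5607 0.2216 0.13  ]
ext BL [0.4679 0.3506 0.13  ]
ext BR [0.4647 0.224  0.13  ]
mains [0.471  0.1051 0.0575]
vac [0.4698 0.0522 0.0575]
minus [0.4517 0.0056 0.053 ]
plus [ 0.451  -0.0281  0.053 ]
start [ 0.4628 -0.0937  0.066 ]
collar [ 0.4657 -0.0943  0.059 ]
panelTL [0.5111 0.1369 0.0705]
panelTR [ 0.5048 -0.14    0.0705]
panelBL [0.4306 0.1387 0.0415]
panelBR [ 0.4244 -0.1399  0.0415]
jar [0.4008 0.3022 0.027 ]
can [ 0.3484 -0.2876  0.135 ]
bathTL [ 0.5203 -0.2143  0.12  ]
alc [0.6652 0.2497 0.1   ]
```

move_arm:
  commands:
    - {"roll": -5.3, "gripper": 0}
    - {"roll": -5.3, "gripper": 0}
    - {"roll": -5.2, "gripper": 0}
    - {"gripper": 0}
    - {"gripper": 0}
    - {"gripper": 0}
    - {"gripper": 0}
    - {"gripper": 0}

```text
schema error: expected keys tx, ty, tz, roll, gripper
```

```bash
python3 - <<'E'
from h import *
import cv2
s=manip.state(); r=R.from_quat(s["orientation"]); print(s["time_s"],s["tcp_pos"],s["grip_width"],r.as_matrix().round(4))
# shift needed to above fan
print("to fan (mm)",1e3*r.inv().apply(np.array([.476,.287,.20])-s["tcp_pos"]))
cv2.imwrite("pics/w1.png",manip.capture("wrist")[:,:,::-1])
print(proj("wrist",s["tcp_pos"]))
E
```

```text
0.15 [0.19245814 0.62036655 0.23033688] 0.08537407270324705 [[-9.551e-01  2.963e-01 -6.000e-04]
 [ 2.963e-01  9.551e-01 -1.500e-03]
 [ 1.000e-04 -1.600e-03 -1.000e+00]]
to fan (mm) [-369.5881606  -234.33704195   30.66449488]
[323.83361954 308.4871008 ]
```

View pics/w1.png

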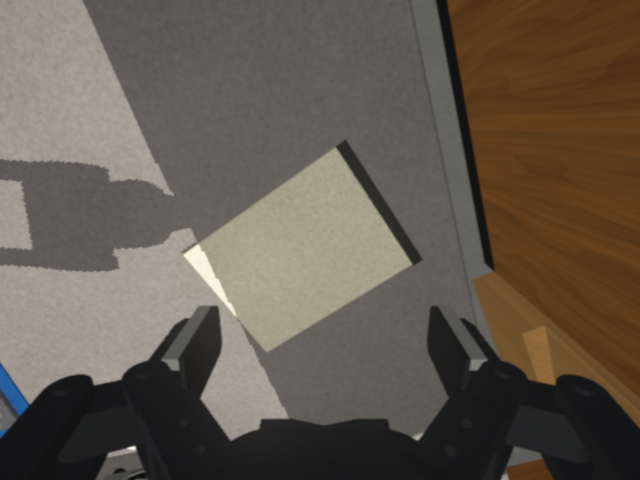

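All five keys are required, so the call was refused and nothing moved.

move_arm:
  commands:
    - {"tx": 0, "ty": 0, "tz": 0, "roll": -5.3, "gripper": 0}
    - {"tx": 0, "ty": 0, "tz": 0, "roll": -5.3, "gripper": 0}
    - {"tx": 0, "ty": 0, "tz": 0, "roll": -5.2, "gripper": 0}
    - {"tx": 0, "ty": 0, "tz": 0, "roll": 0, "gripper": 0}
    - {"tx": 0, "ty": 0, "tz": 0, "roll": 0, "gripper": 0}
    - {"tx": 0, "ty": 0, "tz": 0, "roll": 0, "gripper": 0}
    - {"tx": 0, "ty": 0, "tz": 0, "roll": 0, "gripper": 0}
    - {"tx": 0, "ty": 0, "tz": 0, "roll": 0, "gripper": 0}

```text
time_s: 0.87
tcp_pos: [0.1926, 0.6208, 0.2313]
orientation: [0.013, 1.0, -0.0, -0.0]
wrist_force: [0.6, -0.0, -0.2]
grip_width: 0.0003
```

```bash
python3 - <<'E'
from h import *
import cv2
s=manip.state(); r=R.from_quat(s["orientation"]); print(s["time_s"],s["tcp_pos"],s["grip_width"],r.as_matrix().round(4))
print("to fan (mm)",1e3*r.inv().apply(np.array([.42,.287,.20])-s["tcp_pos"]))
cv2.imwrite("pics/w2.png",manip.capture("wrist")[:,:,::-1])
print(proj("wrist",s["tcp_pos"]))
E
```

```text
0.8667 [0.19258887 0.6207893  0.23129021] 0.0003190327815350156 [[-0.9997  0.0258 -0.    ]
 [ 0.0258  0.9997 -0.    ]
 [-0.     -0.     -1.    ]]
to fan (mm) [-235.95494955 -327.80394223   31.30550668]
[324.07096051 308.63856986]
```

View pics/w2.png

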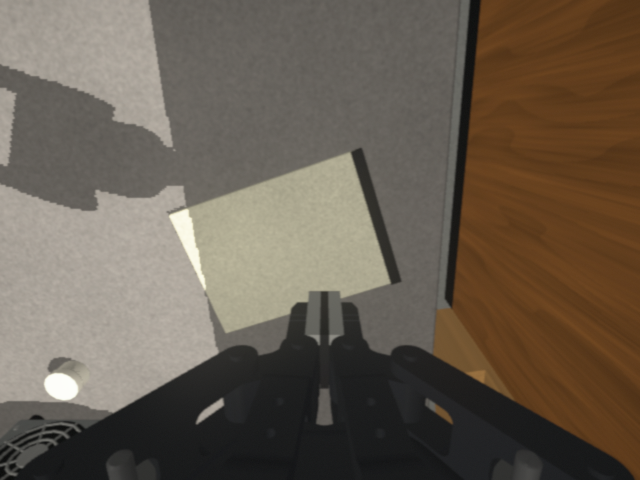

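move_arm:
  commands:
    - {"tx": -30.5, "ty": -27, "tz": 0, "roll": 0, "gripper": 0}
    - {"tx": -30.5, "ty": -27, "tz": 0, "roll": 0, "gripper": 0}
    - {"tx": -30.5, "ty": -27, "tz": 0, "roll": 0, "gripper": 0}
    - {"tx": -30.5, "ty": -27, "tz": 0, "roll": 0, "gripper": 0}
    - {"tx": -30.5, "ty": -27, "tz": 0, "roll": 0, "gripper": 0}
    - {"tx": -30.5, "ty": -27, "tz": 0, "roll": 0, "gripper": 0}
    - {"tx": -30.5, "ty": -27, "tz": 0, "roll": 0, "gripper": 0}
    - {"tx": -30.5, "ty": -27, "tz": 0, "roll": 0, "gripper": 0}
    - {"tx": -30.5, "ty": -27, "tz": 0, "roll": 0, "gripper": 0}
    - {"tx": -30.5, "ty": -27, "tz": 0, "roll": 0, "gripper": 0}
    - {"tx": -30.5, "ty": -27, "tz": 0, "roll": 0, "gripper": 0}
    - {"tx": -30.5, "ty": -27, "tz": 0, "roll": 0, "gripper": 0}
    - {"tx": 0, "ty": 0, "tz": 0, "roll": 0, "gripper": 0}
    - {"tx": 0, "ty": 0, "tz": 0, "roll": 0, "gripper": 0}
    - {"tx": 0, "ty": 0, "tz": 0, "roll": 0, "gripper": 0}

```text
time_s: 2.17
tcp_pos: [0.5502, 0.2878, 0.2312]
orientation: [0.013, 1.0, 0.0, -0.0]
wrist_force: [-1.1, 0.2, -0.7]
grip_width: 0.0002
```

```bash
python3 - <<'E'
from h import *
import cv2,pickle
s=manip.state(); m=manip.camera_model("wrist"); pickle.dump((s,m),open("w3.pkl","wb"))
print(s["time_s"],s["tcp_pos"],s["joint_vel"].round(3),m["eye"])
cv2.imwrite("pics/w3.png",manip.capture("wrist")[:,:,::-1])
E
```

```text
2.1667 [0.55015606 0.28779262 0.23116853] [ 0.03  -0.01   0.009 -0.003  0.001 -0.004] [0.47188381 0.28975814 0.37396696]
```

View pics/w3.png

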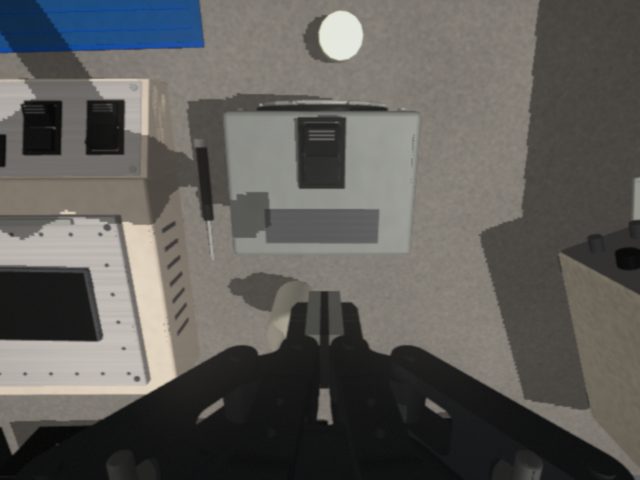

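```bash
python3 - <<'E'
from h import *
import pickle,cv2
s,m=pickle.load(open("w3.pkl","rb"))
for n,u,v,z in [("fan",321,152.5,.132),("fan front",321,117,.132),("fan back",321,189,.132),("frontL",344,117,.132),("TL",418,113,.13),("TR",225,113,.13),("BL",410,253,.13),("BR",235,253,.13),("vac",42,127,.0575),("mains",105,127,.0575)]:
    print(n,ray("",u,v,z,m).round(4))
a=cv2.imread("pics/w3.png"); cv2.imwrite("pics/z3.png",cv2.resize(a[100:200,270:370],None,fx=6,fy=6,interpolation=cv2.INTER_CUBIC))
E
```

```text
fan [0.4894 0.2873 0.132 ]
fan front [0.4672 0.2879 0.132 ]
fan back [0.5135 0.2866 0.132 ]
frontL [0.4676 0.3027 0.132 ]
TL [0.4664 0.3503 0.13  ]
TR [0.4632 0.2263 0.13  ]
BL [0.5621 0.3498 0.13  ]
BR [0.5588 0.223  0.13  ]
vac [0.4678 0.0519 0.0575]
mains [0.4691 0.105  0.0575]
```

View pics/z3.png

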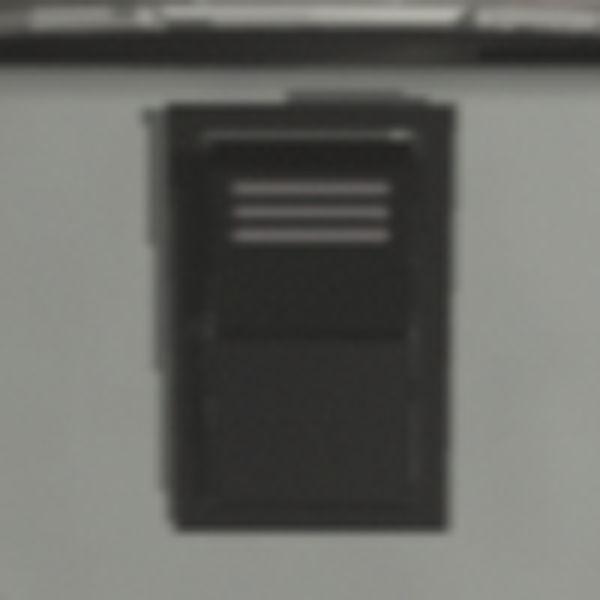

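move_arm:
  commands:
    - {"tx": 24.4, "ty": -0.9, "tz": 10, "roll": 0, "gripper": 0}
    - {"tx": 24.4, "ty": -0.9, "tz": 20, "roll": 0, "gripper": 0}
    - {"tx": 24.4, "ty": -0.9, "tz": 30, "roll": 0, "gripper": 0}
    - {"tx": 0, "ty": 0, "tz": 10, "roll": 0, "gripper": 0}
    - {"tx": 0, "ty": 0, "tz": 0, "roll": 0, "gripper": 0}
    - {"tx": 0, "ty": 0, "tz": 0, "roll": 0, "gripper": 0}
    - {"tx": 0, "ty": 0, "tz": 0, "roll": 0, "gripper": 0}

```text
time_s: 2.8
tcp_pos: [0.4786, 0.2881, 0.1636]
orientation: [0.012, 1.0, 0.001, 0.002]
wrist_force: [-0.4, 0.4, 0.7]
grip_width: -0.0001
```

```bash
python3 - <<'E'
from h import *
import cv2
for n in("scene","wrist"):
  a=manip.capture(n)[:,:,::-1]
  a=a[120:240,300:420] if n=="scene" else a[60:360,170:470]
  cv2.imwrite(f"pics/{n}4.png",cv2.resize(a,(480,480),interpolation=cv2.INTER_CUBIC))
print(manip.state()["tcp_pos"],manip.state()["wrist_force"])
E
python3 -c "
import cv2,numpy as np
cv2.imwrite('pics/c4.png',cv2.resize(np.hstack([cv2.imread('pics/scene4.png'),cv2.imread('pics/wrist4.png')]),(800,400)))"
```

```text
[0.47904495 0.28780703 0.16385694] [ 0.20729041  0.84005215 -0.54114617]
```

View pics/c4.png

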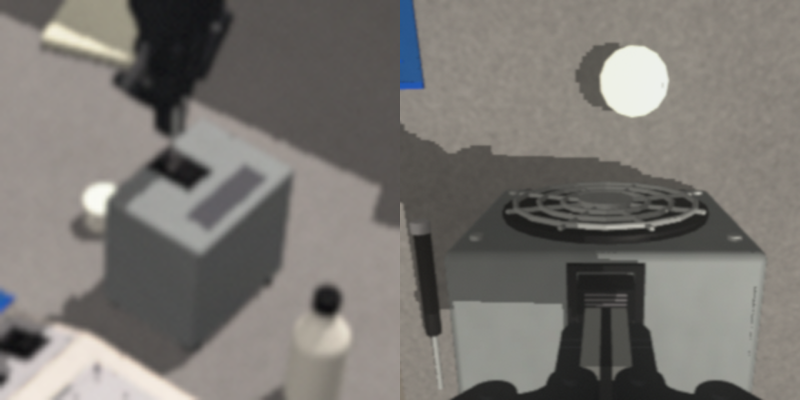

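move_arm:
  commands:
    - {"tx": 1, "ty": -0.5, "tz": 7, "roll": 0, "gripper": 0}
    - {"tx": 1, "ty": 0, "tz": 7, "roll": 0, "gripper": 0}
    - {"tx": 0, "ty": 0, "tz": 5, "roll": 0, "gripper": 0}
    - {"tx": 0, "ty": 0, "tz": 3, "roll": 0, "gripper": 0}
    - {"tx": 0, "ty": 0, "tz": 2, "roll": 0, "gripper": 0}
    - {"tx": 0, "ty": 0, "tz": 1, "roll": 0, "gripper": 0}
    - {"tx": 0, "ty": 0, "tz": 1, "roll": 0, "gripper": 0}
    - {"tx": 0, "ty": 0, "tz": 0, "roll": 0, "gripper": 0}

```text
time_s: 3.57
tcp_pos: [0.4752, 0.2865, 0.136]
orientation: [0.012, 1.0, 0.0, 0.0]
wrist_force: [-4.2, -0.9, 6.1]
grip_width: 0.0
```

move_arm:
  commands:
    - {"tx": 0, "ty": 0, "tz": 1, "roll": 0, "gripper": 0}
    - {"tx": 0, "ty": 0, "tz": 1, "roll": 0, "gripper": 0}
    - {"tx": 0, "ty": 0, "tz": 0, "roll": 0, "gripper": 0}
    - {"tx": 0, "ty": 0, "tz": 0, "roll": 0, "gripper": 0}

```text
time_s: 3.9
tcp_pos: [0.4752, 0.2865, 0.1359]
orientation: [0.012, 1.0, -0.0, -0.0]
wrist_force: [-8.6, -2.7, 14.3]
grip_width: -0.0003
```

The reading has stalled at z = 0.1359 with force rising, which matches the end stop at 0.136. Next I lift off and check.

move_arm:
  commands:
    - {"tx": 0, "ty": 0, "tz": -2, "roll": 0, "gripper": 0}
    - {"tx": 0, "ty": 0, "tz": -5, "roll": 0, "gripper": 0}
    - {"tx": 0, "ty": 0, "tz": -20, "roll": 0, "gripper": 0}
    - {"tx": -20, "ty": -20, "tz": -20, "roll": 0, "gripper": 0}
    - {"tx": -20, "ty": -20, "tz": -20, "roll": 0, "gripper": 0}
    - {"tx": -20, "ty": -30, "tz": 0, "roll": 0, "gripper": 0}
    - {"tx": -15, "ty": -30, "tz": 0, "roll": 0, "gripper": 0}
    - {"tx": 0, "ty": -30, "tz": 0, "roll": 0, "gripper": 0}
    - {"tx": 0, "ty": 0, "tz": 0, "roll": 0, "gripper": 0}
    - {"tx": 0, "ty": 0, "tz": 0, "roll": 0, "gripper": 0}
    - {"tx": 0, "ty": 0, "tz": 0, "roll": 0, "gripper": 0}

```text
time_s: 4.82
tcp_pos: [0.5469, 0.1546, 0.2]
orientation: [0.013, 1.0, 0.0, 0.0]
wrist_force: [0.5, -0.4, 0.0]
grip_width: 0.0005
```

```bash
python3 - <<'E'
from h import *
import cv2,pickle
s=manip.state(); m=manip.camera_model("wrist"); pickle.dump((s,m),open("w5.pkl","wb"))
print(s["time_s"],s["tcp_pos"],s["wrist_force"],m["eye"])
cv2.imwrite("pics/w5.png",manip.capture("wrist")[:,:,::-1])
E
```

```text
4.8167 [0.5468508  0.15463627 0.19999112] [ 0.52248427 -0.43738999  0.00883286] [0.46847854 0.15659971 0.34275292]
```

View pics/w5.png

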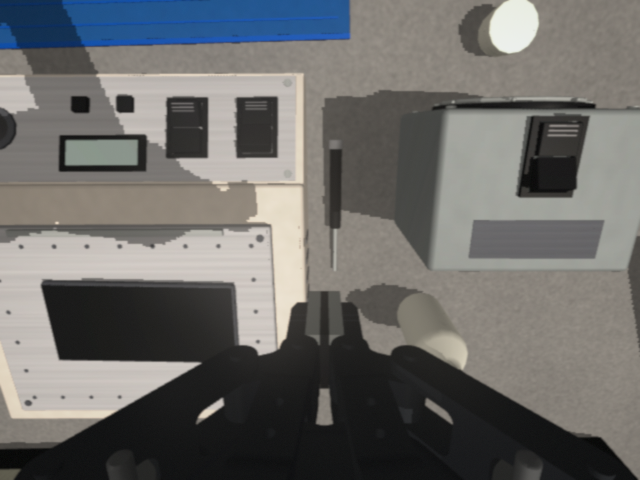

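```bash
python3 - <<'E'
from h import *
import pickle
s,m=pickle.load(open("w5.pkl","rb"))
for n,u,v,z in [("vac",187,127,.0575),("vacfront",187,97,.0515),("vacback",187,158,.066),("mains",257,126,.0575),("minus",125.5,103.5,.053),("fan",555,156,.132)]:
    print(n,ray("",u,v,z,m).round(4))
r=R.from_quat(s["orientation"])
print(1e3*r.inv().apply(np.array([.447,.052,.10])-s["tcp_pos"]))
E
```

```text
vac [0.4678 0.0524 0.0575]
vacfront [0.4462 0.0533 0.0515]
vacback [0.4901 0.0523 0.066 ]
mains [0.4684 0.1057 0.0575]
minus [0.4497 0.0066 0.053 ]
fan [0.4892 0.289  0.132 ]
[  97.19984793 -105.16637099   99.97416006]
```

move_arm:
  commands:
    - {"tx": 24, "ty": -26, "tz": 0, "roll": 0, "gripper": 0}
    - {"tx": 24, "ty": -26, "tz": 0, "roll": 0, "gripper": 0}
    - {"tx": 24, "ty": -26, "tz": 0, "roll": 0, "gripper": 0}
    - {"tx": 25, "ty": -27, "tz": 20, "roll": 0, "gripper": 0}
    - {"tx": 0, "ty": 0, "tz": 35, "roll": 0, "gripper": 0}
    - {"tx": 0, "ty": 0, "tz": 30, "roll": 0, "gripper": 0}
    - {"tx": 0, "ty": 0, "tz": 15, "roll": 0, "gripper": 0}
    - {"tx": 0, "ty": 0, "tz": 0, "roll": 0, "gripper": 0}
    - {"tx": 0, "ty": 0, "tz": 0, "roll": 0, "gripper": 0}
    - {"tx": 0, "ty": 0, "tz": 0, "roll": 0, "gripper": 0}

```text
time_s: 5.7
tcp_pos: [0.4485, 0.0528, 0.1019]
orientation: [0.012, 1.0, 0.0, 0.001]
wrist_force: [0.7, -0.1, 0.8]
grip_width: 0.0002
```

```bash
python3 - <<'E'
from h import *
import cv2
s=manip.state();print(s["time_s"],s["tcp_pos"],s["wrist_force"])
a=manip.capture("top")[:,:,::-1]
cv2.imwrite("pics/t6.png",cv2.resize(a[200:330,150:430],None,fx=2.8,fy=2.8,interpolation=cv2.INTER_CUBIC))
cv2.imwrite("pics/w6.png",manip.capture("wrist")[:,:,::-1])
E
```

```text
5.7 [0.44853137 0.05280842 0.10191394] [ 0.68094796 -0.1348179   0.84055089]
```

View pics/w6.png

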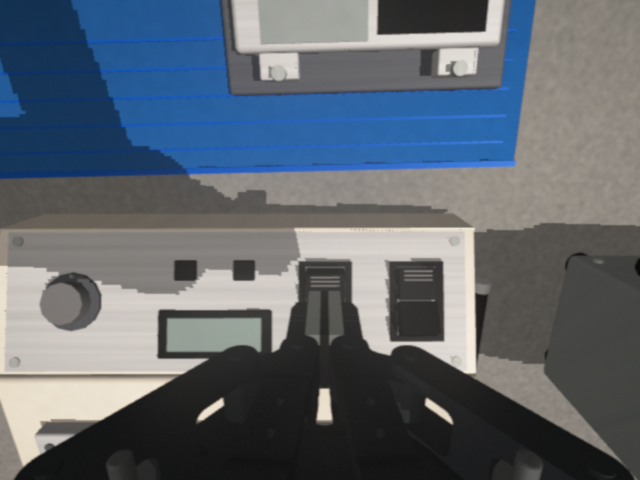

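View pics/t6.png

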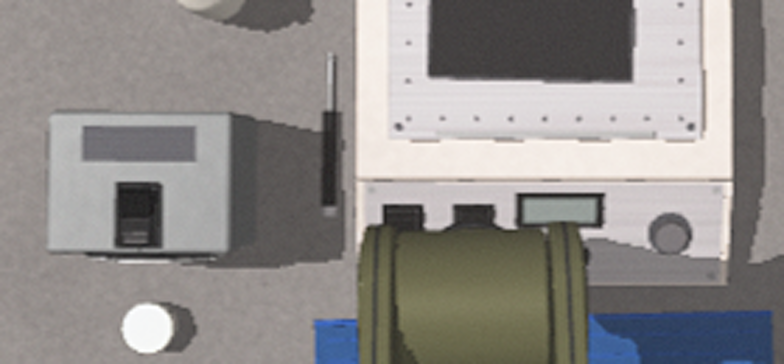

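move_arm:
  commands:
    - {"tx": 0, "ty": 0, "tz": 12, "roll": 0, "gripper": 0}
    - {"tx": 0, "ty": 0, "tz": 12, "roll": 0, "gripper": 0}
    - {"tx": 0, "ty": 0, "tz": 6, "roll": 0, "gripper": 0}
    - {"tx": 0, "ty": 0, "tz": 3, "roll": 0, "gripper": 0}
    - {"tx": 0, "ty": 0, "tz": 1, "roll": 0, "gripper": 0}
    - {"tx": 0, "ty": 0, "tz": 1, "roll": 0, "gripper": 0}
    - {"tx": 0, "ty": 0, "tz": 0, "roll": 0, "gripper": 0}
    - {"tx": 0, "ty": 0, "tz": 0, "roll": 0, "gripper": 0}

```text
time_s: 6.47
tcp_pos: [0.4479, 0.0522, 0.066]
orientation: [0.013, 1.0, 0.0, 0.001]
wrist_force: [0.1, -0.3, 0.1]
grip_width: 0.0003
```

move_arm:
  commands:
    - {"tx": 1, "ty": 0, "tz": 2, "roll": 0, "gripper": 0}
    - {"tx": 0, "ty": 0, "tz": 1.5, "roll": 0, "gripper": 0}
    - {"tx": 0, "ty": 0, "tz": 1.5, "roll": 0, "gripper": 0}
    - {"tx": 0, "ty": 0, "tz": 1.5, "roll": 0, "gripper": 0}
    - {"tx": 0, "ty": 0, "tz": 0, "roll": 0, "gripper": 0}
    - {"tx": 0, "ty": 0, "tz": 0, "roll": 0, "gripper": 0}

```text
time_s: 6.97
tcp_pos: [0.4457, 0.0522, 0.0587]
orientation: [0.012, 1.0, -0.0, -0.001]
wrist_force: [-4.1, 1.3, 3.8]
grip_width: 0.0001
```

move_arm:
  commands:
    - {"tx": 0, "ty": 0, "tz": 1, "roll": 0, "gripper": 0}
    - {"tx": 0, "ty": 0, "tz": 1, "roll": 0, "gripper": 0}
    - {"tx": 0, "ty": 0, "tz": 0, "roll": 0, "gripper": 0}
    - {"tx": 0, "ty": 0, "tz": 0, "roll": 0, "gripper": 0}

```text
time_s: 7.3
tcp_pos: [0.4456, 0.0522, 0.057]
orientation: [0.012, 1.0, -0.0, -0.001]
wrist_force: [-6.6, 0.0, 7.1]
grip_width: -0.0002
```

move_arm:
  commands:
    - {"tx": 0, "ty": 0, "tz": 1, "roll": 0, "gripper": 0}
    - {"tx": 0, "ty": 0, "tz": 1, "roll": 0, "gripper": 0}
    - {"tx": 0, "ty": 0, "tz": 0, "roll": 0, "gripper": 0}
    - {"tx": 0, "ty": 0, "tz": 0, "roll": 0, "gripper": 0}

```text
time_s: 7.63
tcp_pos: [0.4457, 0.0522, 0.0566]
orientation: [0.012, 1.0, -0.0, -0.002]
wrist_force: [-12.5, -0.2, 18.5]
grip_width: -0.0001
```

move_arm:
  commands:
    - {"tx": 0, "ty": 0, "tz": -2, "roll": 0, "gripper": 0}
    - {"tx": 0, "ty": 0, "tz": -5, "roll": 0, "gripper": 0}
    - {"tx": 0, "ty": 0, "tz": -20, "roll": 0, "gripper": 0}
    - {"tx": 0, "ty": 0, "tz": -35, "roll": 0, "gripper": 0}
    - {"tx": 0, "ty": 0, "tz": -35, "roll": 0, "gripper": 0}
    - {"tx": -20, "ty": -25, "tz": -20, "roll": 0, "gripper": 0}
    - {"tx": -30, "ty": -25, "tz": 0, "roll": 0, "gripper": 0}
    - {"tx": -30, "ty": -25, "tz": 0, "roll": 0, "gripper": 0}
    - {"tx": -20, "ty": -25, "tz": 0, "roll": 0, "gripper": 0}
    - {"tx": 0, "ty": 0, "tz": 0, "roll": 0, "gripper": 0}
    - {"tx": 0, "ty": 0, "tz": 0, "roll": 0, "gripper": 0}
    - {"tx": 0, "ty": 0, "tz": 0, "roll": 0, "gripper": 0}

```text
time_s: 8.63
tcp_pos: [0.5437, -0.0502, 0.1714]
orientation: [0.013, 1.0, 0.0, -0.0]
wrist_force: [-0.3, 0.2, 0.2]
grip_width: -0.0004
```

```bash
python3 - <<'E'
from h import *
import cv2,pickle
s=manip.state(); m=manip.camera_model("wrist"); pickle.dump((s,m),open("w7.pkl","wb"))
print(s["time_s"],s["tcp_pos"],s["wrist_force"],m["eye"])
cv2.imwrite("pics/w7.png",manip.capture("wrist")[:,:,::-1])
E
```

```text
8.6333 [ 0.54365818 -0.05019672  0.17138658] [-0.31078636  0.1776923   0.1583173 ] [ 0.46534495 -0.04826131  0.3142056 ]
```

View pics/w7.png

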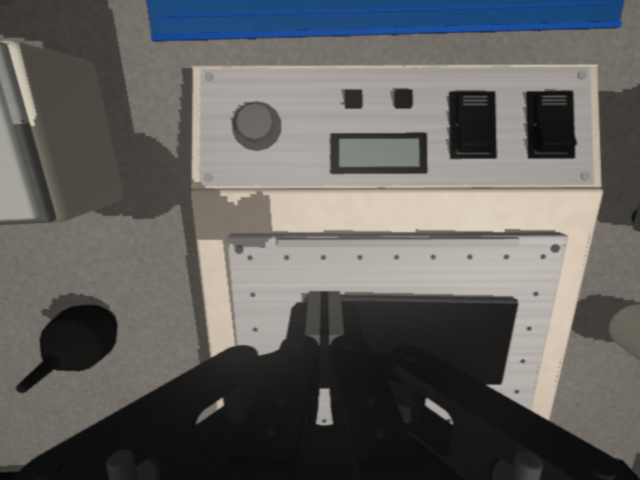

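```bash
python3 - <<'E'
from h import *
import cv2,pickle
s,m=pickle.load(open("w7.pkl","rb"))
print(ray("",253,121,.066,m),ray("",257,126,.059,m))
r=R.from_quat(s["orientation"]); print(1e3*r.inv().apply(np.array([.452,-.094,.09])-s["tcp_pos"]))
a=cv2.imread("pics/w7.png"); cv2.imwrite("pics/z7.png",cv2.resize(a[80:170,430:590],None,fx=5,fy=5,interpolation=cv2.INTER_CUBIC))
E
```

```text
[ 0.46201672 -0.09491611  0.066     ] [ 0.46521112 -0.09379079  0.059     ]
[ 90.47589354 -46.14970898  81.41278839]
```

View pics/z7.png

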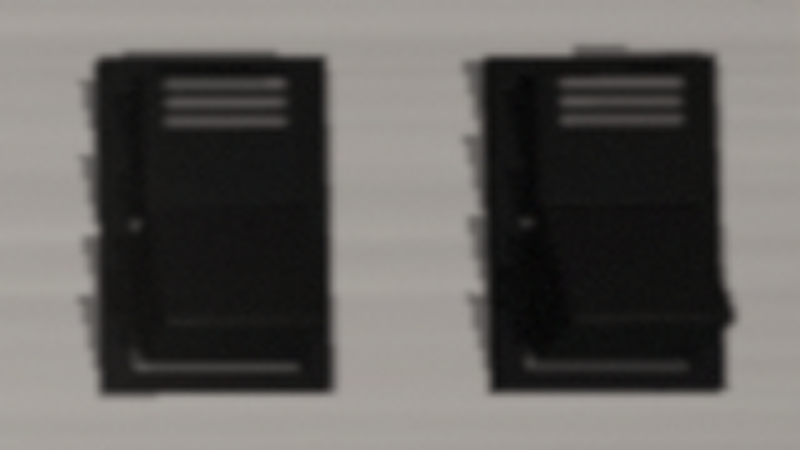

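Both panel rockers look the same now, with the back end raised. The start key's top is at (253,121). Next I go to it.

move_arm:
  commands:
    - {"tx": 30, "ty": -15, "tz": 0, "roll": 0, "gripper": 0}
    - {"tx": 30, "ty": -15, "tz": 0, "roll": 0, "gripper": 0}
    - {"tx": 30, "ty": -16, "tz": 10, "roll": 0, "gripper": 0}
    - {"tx": 2, "ty": 0, "tz": 30, "roll": 0, "gripper": 0}
    - {"tx": 0, "ty": 0, "tz": 30, "roll": 0, "gripper": 0}
    - {"tx": 0, "ty": 0, "tz": 15, "roll": 0, "gripper": 0}
    - {"tx": 0, "ty": 0, "tz": 8, "roll": 0, "gripper": 0}
    - {"tx": 0, "ty": 0, "tz": 0, "roll": 0, "gripper": 0}
    - {"tx": 0, "ty": 0, "tz": 0, "roll": 0, "gripper": 0}
    - {"tx": 0, "ty": 0, "tz": 0, "roll": 0, "gripper": 0}

```text
time_s: 9.52
tcp_pos: [0.4519, -0.0939, 0.0805]
orientation: [0.012, 1.0, -0.0, 0.001]
wrist_force: [-0.0, 0.8, 0.8]
grip_width: -0.0
```

```bash
python3 - <<'E'
from h import *
import cv2
s=manip.state();print(s["time_s"],s["tcp_pos"],s["wrist_force"])
cv2.imwrite("pics/w8.png",manip.capture("wrist")[:,:,::-1])
E
```

```text
9.5167 [ 0.45189316 -0.09394657  0.08049866] [-0.03967546  0.77652912  0.77696372]
```

View pics/w8.png

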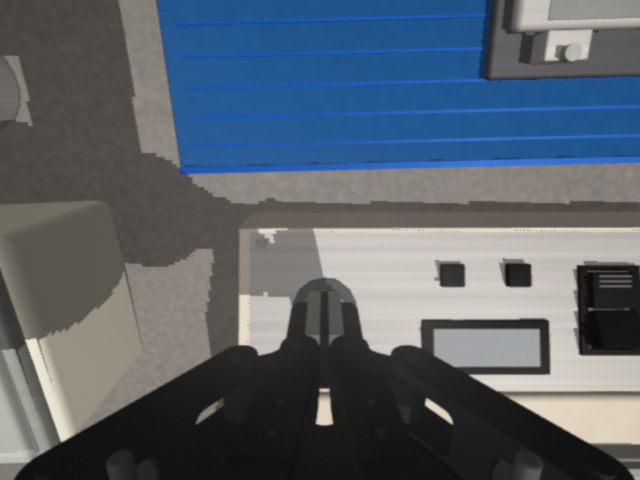

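move_arm:
  commands:
    - {"tx": 0, "ty": 0, "tz": 5, "roll": 0, "gripper": 0}
    - {"tx": 0, "ty": 0, "tz": 4, "roll": 0, "gripper": 0}
    - {"tx": 0, "ty": 0, "tz": 3, "roll": 0, "gripper": 0}
    - {"tx": 0, "ty": 0, "tz": 1.5, "roll": 0, "gripper": 0}
    - {"tx": 0, "ty": 0, "tz": 1.5, "roll": 0, "gripper": 0}
    - {"tx": 0, "ty": 0, "tz": 1.5, "roll": 0, "gripper": 0}
    - {"tx": 0, "ty": 0, "tz": 0, "roll": 0, "gripper": 0}
    - {"tx": 0, "ty": 0, "tz": 0, "roll": 0, "gripper": 0}

```text
time_s: 10.23
tcp_pos: [0.4513, -0.094, 0.063]
orientation: [0.013, 1.0, -0.0, 0.001]
wrist_force: [1.0, 2.1, 4.1]
grip_width: 0.0001
```

move_arm:
  commands:
    - {"tx": 0, "ty": 0, "tz": 1, "roll": 0, "gripper": 0}
    - {"tx": 0, "ty": 0, "tz": 1, "roll": 0, "gripper": 0}
    - {"tx": 0, "ty": 0, "tz": 1, "roll": 0, "gripper": 0}
    - {"tx": 0, "ty": 0, "tz": 0, "roll": 0, "gripper": 0}
    - {"tx": 0, "ty": 0, "tz": 0, "roll": 0, "gripper": 0}

```text
time_s: 10.65
tcp_pos: [0.4517, -0.0942, 0.0604]
orientation: [0.013, 1.0, -0.0, 0.001]
wrist_force: [0.0, 1.2, 8.4]
grip_width: -0.0002
```

move_arm:
  commands:
    - {"tx": 0, "ty": 0, "tz": 1, "roll": 0, "gripper": 0}
    - {"tx": 0, "ty": 0, "tz": 1, "roll": 0, "gripper": 0}
    - {"tx": 0, "ty": 0, "tz": 0, "roll": 0, "gripper": 0}
    - {"tx": 0, "ty": 0, "tz": 0, "roll": 0, "gripper": 0}
    - {"tx": 0, "ty": 0, "tz": 0, "roll": 0, "gripper": 0}

```text
time_s: 11.07
tcp_pos: [0.4519, -0.0943, 0.0601]
orientation: [0.012, 1.0, -0.0, 0.001]
wrist_force: [-5.7, 2.8, 18.2]
grip_width: -0.0002
```

The key has bottomed out: z is stalled at 0.060 and force has risen to 18 N. Next I release it and check everything.

move_arm:
  commands:
    - {"tx": 0, "ty": 0, "tz": -2, "roll": 0, "gripper": 0}
    - {"tx": 0, "ty": 0, "tz": -5, "roll": 0, "gripper": 0}
    - {"tx": 0, "ty": 0, "tz": -20, "roll": 0, "gripper": 0}
    - {"tx": 0, "ty": 0, "tz": -35, "roll": 0, "gripper": 0}
    - {"tx": 0, "ty": 0, "tz": -35, "roll": 0, "gripper": 0}
    - {"tx": -20, "ty": 25, "tz": -25, "roll": 0, "gripper": 0}
    - {"tx": -25, "ty": 25, "tz": -20, "roll": 0, "gripper": 0}
    - {"tx": -25, "ty": 30, "tz": -10, "roll": 0, "gripper": 0}
    - {"tx": -25, "ty": 30, "tz": 0, "roll": 0, "gripper": 0}
    - {"tx": 0, "ty": 30, "tz": 0, "roll": 0, "gripper": 0}
    - {"tx": 0, "ty": 30, "tz": 0, "roll": 0, "gripper": 0}
    - {"tx": 0, "ty": 0, "tz": 0, "roll": 0, "gripper": 0}
    - {"tx": 0, "ty": 0, "tz": 0, "roll": 0, "gripper": 0}
    - {"tx": 0, "ty": 0, "tz": 0, "roll": 0, "gripper": 0}

```text
time_s: 12.23
tcp_pos: [0.5493, 0.0732, 0.2084]
orientation: [0.012, 1.0, -0.0, -0.001]
wrist_force: [-0.1, -1.1, 0.1]
grip_width: 0.0
```

```bash
python3 - <<'E'
from h import *
import cv2
s=manip.state();print(s["time_s"],s["tcp_pos"],s["wrist_force"])
cv2.imwrite("pics/w9.png",manip.capture("wrist")[:,:,::-1])
cv2.imwrite("pics/t9.png",manip.capture("top")[:,:,::-1])
E
```

```text
12.2333 [0.54928503 0.07322461 0.20837021] [-0.14605176 -1.08178717  0.13674091]
```

View pics/w9.png

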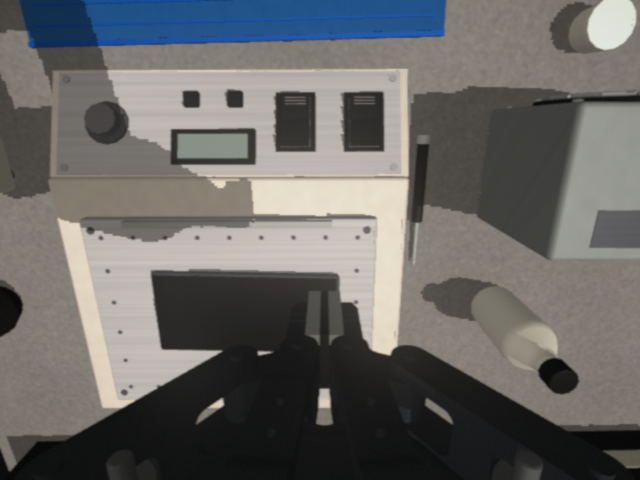

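View pics/t9.png

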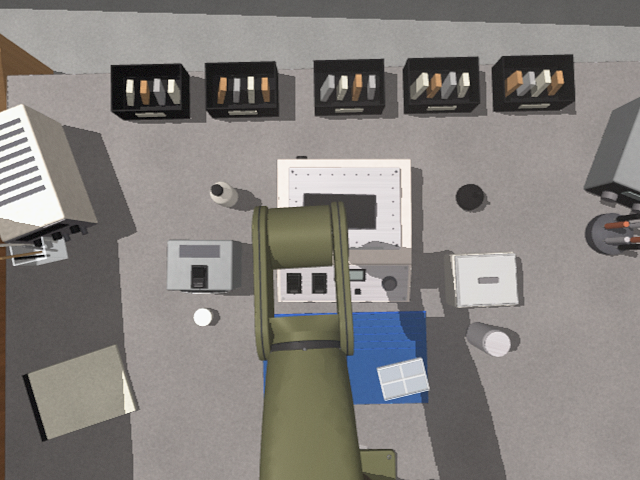

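```bash
python3 - <<'E'
import cv2,numpy as np
a=cv2.imread("pics/top0.png");b=cv2.imread("pics/t9.png")
f=lambda i,r:cv2.resize(i[r[0]:r[0]+50,r[1]:r[1]+50],(400,400),interpolation=cv2.INTER_CUBIC)
rs=[(250,175),(262,365),(258,282)]
cv2.imwrite("pics/z9.png",cv2.resize(np.vstack([np.hstack([f(i,r) for r in rs]) for i in(a,b)]),(795,530)))
E
```

```text
(no output)
```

View pics/z9.png

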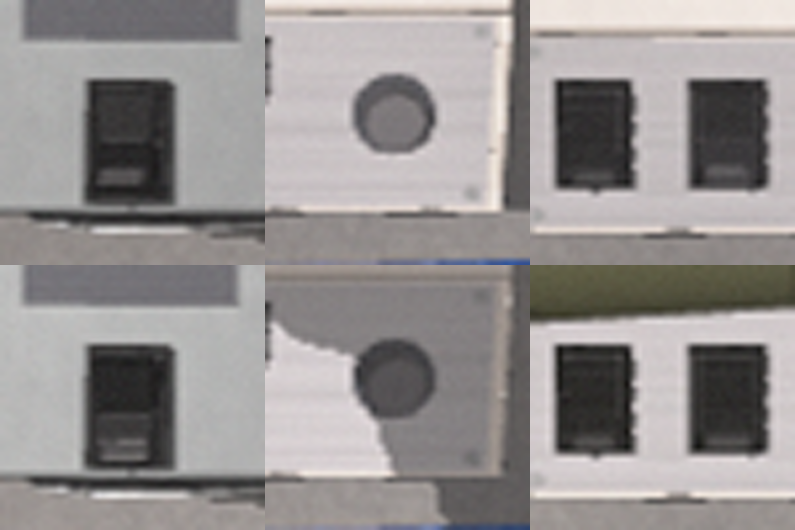

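Before and after, the fan and vacuum rockers have both changed over and match mains. The start key is back out, and the extractor hasn't moved. I'm handing the job in.

```bash
python3 -c "
from plant import manip
print(manip.finish_job())"
```

```text
the job is handed in; nothing more can be done
None
```

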